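# Draw a spot plate from the dispenser and lay it on the light box

### The job

Pull the bottom spot plate straight out through the front slot of the larger plate dispenser, so that the next plate drops into its place inside. Then lay the drawn plate gently, wells up, in the middle of the light box's white panel, its long side along the panel's long side, and let go.

Things in the scene. Friction and masses are not known exactly. Their poses are not given: they have to be found in the camera images.
- plate_mid (a point): Centre (half-way up) of the lowest plate in the larger dispenser: white porcelain, 110 x 50 x 9 mm, 0.12 kg, wells on top. x along its 110 mm side, from the dispenser's front to its back; z up. It lies level, 40 mm above the bench; its front 35 to 45 mm stick out of the slot in free air, to be pinched by the long sides from above. Three plates rest on it. Ignore the like plate on the bench.
- dispenser: Larger of two fixed open-topped dispensers (the other is narrow). Origin: centre of its underside, on the bench; x from front to back, so plates leave to -x; z up. Outside 122 x 62 x 90 mm, walls 4, inside 114 x 54, floor 40 mm up. Front open but for two corner lips, outer faces at x -61 mm, from 13 mm above the floor up: only the lowest plate passes. It is out when its centre is past x -116 mm.
- panel (a point): Centre of the flat top, 30 mm above the bench, of the fixed light box: grey, 190 x 140 x 30 mm (x along its long side, y across, z up), with a white panel 150 x 90 mm flush in the middle of its top, its long side along x.
- next_mid (a point): Centre (half-way up) of the next plate, second from below in the larger dispenser, same size and axes as the lowest. At the start its centre is 53.5 mm above the bench; it falls 9 mm to the dispenser's floor by itself once the lowest plate is out.
Mind the look-alikes: they are no part of the job. Leave any blue or pink look-alike of the part that bears plate_mid alone. What is shaped like the dispenser but green or orange is not meant.

How it is judged:
On the way:
1. the bottom plate is wholly out of the dispenser by the front, and the next plate has dropped into its place inside (x of plate_mid in the frame of dispenser below -0.116 m and z of next_mid in the frame of dispenser below 0.049 m and x of next_mid in the frame of dispenser between -0.012 and 0.012 m), for 0.1 s.
At the end, for the whole second after the job is handed in: The drawn plate lies flat, wells up, on the light box, its centre within 25 mm of the panel's centre and its long side within 12 degrees of the panel's long side, either way round; the next plate lies on the dispenser's floor, within 12 mm of the middle lengthwise (horizontal distance between plate_mid and panel below 0.025 m and z of plate_mid in the frame of panel between 0.001 and 0.009 m and angle between the x axis of plate_mid and the x axis of panel, either way round below 0.21 rad and angle between plate_mid's own z axis and vertical below 0.1 rad and z of next_mid in the frame of dispenser below 0.049 m and x of next_mid in the frame of dispenser between -0.012 and 0.012 m); the robot touches nothing.
It fails at once if the drawn plate is let go more than 20 mm above where it would rest on the light box (x of plate_mid in the frame of dispenser below -0.12 m and z of plate_mid in the frame of panel above 0.0245 m and contact force between plate and the fingers below 0.05 N and contact force between plate and anything else below 0.05 N).
It fails at once if the next plate is drawn out or lifted out of the dispenser (x of next_mid in the frame of dispenser below -0.03 m or z of next_mid in the frame of dispenser above 0.075 m).
It also fails if it takes over 42 s, if anything falls off the work surface, if the arm or the gripper's body presses on something with over 40 N, if the wrist force passes 120 N, or if a joint passes its speed limit or range.

### The arm

A 6-joint arm with a two-finger parallel gripper is mounted at the origin on the work surface. World frame = base frame: x ahead of the robot, y to its left, z up, the work surface at z = 0. Lengths are in m, angles in rad, forces in N, time in s.
With the tool pointing down it reaches from about 0.375 to 0.975 m from the base axis. Payload 3.8 kg.
Tool frame: the origin (TCP) lies on the mounting face of the last link; the fingertips stand 173 mm ahead of it and the grasp point (between the pads) lies 155 mm ahead of it; z points along the fingers, y is the line along which they close (so a half turn about z gives the same grasp; the last joint's range is limited). The gripper opens to 85 mm and grips with 20 to 120 N. Pads are 22 mm wide; open, the fingers measure 114 mm over their backs; the gripper's body (76 mm by 85 mm) begins 54 mm behind the grasp point. The pads swing forward as they close: fully open they stand 13 mm farther back than shut.
Start: joints at [-1.216, 0.264, 1.604, -0, 1.274, -0.037], TCP at [0.258, -0.624, 0.405] pointing down, gripper open.
Joint ranges: [-2.63, 2.63], [-0.94, 2.18], [0.31, 2.57], [-1.31, 4.45], [0, 2.66], [-2.55, 2.55]. Speed limits (rad/s): [2.57, 2.57, 3.14, 3.14, 3.14, 3.14].

### API

Orientations are given as a rotation vector (axis times angle).
In Python, from workcell import bot gives the robot as it stands.
- The arm moves only by the tool drive_tool, never from a script. Its argument "increments" is a list of rows, each an object with "delta_pos": the shift along the tool's x, y, z in mm, a list of three; "turn": the turn about the tool's z in rad; "jaw": the opening, from -1 (shut) to 1 (fully open). A call has 1 to 8 rows; each row shifts and turns the commanded pose from where the row before left it, along the tool's axes as they then stand; what a row does not reach is not made up. A row lasts 1/12 s, in which the tool goes at most 41.7 mm and 7.16 degrees, less where a joint would pass 70% of its speed; a pose out of reach is approached as far as the arm can. A call is refused whole if a number of a shift passes 41.7 or a number of a turn 0.125, either way. A call with a gripper value outside its range is refused whole. The fingers move at their own pace and stop on an object; "grip_force" is the grip in N (left out, the last holds). Time passes only in rows, so rows that do not move let the fingers close. It gives the time, the measured TCP pose, the force, the opening and the grip force at its end, in the units of the state.
- bot.read_state(): the state, without advancing time (a new reading comes with each control period).
- bot.read_camera(name): name is "scene" or "top" or "wrist"; returns a dict with "pixels" (400x640x3 uint8, red, green, blue), "fovy" (degrees; the focal length in pixels is half the picture's height over the tangent of half this angle, whatever the lens; pixels are square), "cx", "cy" (the principal point, pixels), "camera_from_world" (4x4, takes a point from world to camera coordinates); the wrist camera has in their place "hand_eye" (4x4, takes a point from camera to tool coordinates, whose origin is the TCP and whose axes are the flange's). Camera axes: x right, y down, z forward; pixel columns grow to the right and rows downward; lengths in m; the calibration is good to about 2 mm. The wrist camera is an equidistant fisheye: a pixel r from the principal point sees the ray r / f radians off the axis. A picture is of the moment at which its call begins: read the wrist's pose just before it. There is no depth.
- bot.finish_job(): hands the job in; it is judged then, once.
The state is a dict: "time": time; "q": joint angles; "joint_vel": joint speeds; "joint_torque": joint torques, N m; "tool_pos": TCP position; "tcp_rot": TCP orientation; "wrist_force": force on the tool from outside, world axes, zero at the start; "torque": the same for the moment, N m; "width": opening from 0.0 (shut) to 1.0 (fully open); "grip_force": force on a finger pad.
Only numpy, scipy, OpenCV 4.12 (cv2) and the standard library are available. Lean on these libraries where they do the work, as an engineer would, in place of code of your own. Each camera call takes 0.05 s, during which the arm holds its last target. There are 200 camera calls.

## Working session

There is one attempt and no reset: what is moved stays moved. The work goes in short steps, Python scripts to look and compute and a tool call to move; the robot and the scene stay as the last step left them, time stands still between calls to the robot, and variables do not carry over. Pictures are saved under pics/ and viewed, at most 10 in all, crops included, and the job is handed in when it is done.

Besides the shell and the picture viewer there is one more tool, called after "Call:" as name([rows], argument=value, ...), one row to a line, values as JSON. drive_tool: Moves the arm, as the interface text tells. Its arguments: {"type":"object","properties":{"increments":{"type":"array"},"grip_force":{"type":"number"}},"required":["increments"]}

```bash
mkdir -p pics; ls; cat > h.py <<'E'
import numpy as np,cv2
from workcell import bot
from scipy.spatial.transform import Rotation as R
def cam(n):
    c=bot.read_camera(n); return c
def save(c,f,box=None,s=1):
    p=c["pixels"][:,:,::-1]
    if box: p=p[box[1]:box[3],box[0]:box[2]]
    cv2.imwrite("pics/"+f,cv2.resize(p,None,fx=s,fy=s,interpolation=cv2.INTER_CUBIC))
def ray(c,uv,z):
    f=200/np.tan(np.radians(c["fovy"])/2); T=np.linalg.inv(c["camera_from_world"])
    d=T[:3,:3]@np.array([(uv[0]-c["cx"])/f,(uv[1]-c["cy"])/f,1]); o=T[:3,3]
    return o+d*(z-o[2])/d[2]
E
python3 - <<'E'
from h import *
import pickle
for n in("scene","top"):
    c=cam(n); save(c,n+"1.png"); pickle.dump(c,open(n+".pkl","wb")); print(n,c["fovy"],np.linalg.inv(c["camera_from_world"]).round(3).tolist())
print(bot.read_state())
E
```

```text
pics
scene 51.842636368363316 [[0.792, 0.51, -0.334, 0.832], [0.61, -0.663, 0.434, -0.469], [-0.0, -0.548, -0.837, 0.959], [0.0, 0.0, 0.0, 1.0]]
top 52.59749753477407 [[-0.017, -0.997, 0.079, 0.409], [-1.0, 0.018, 0.012, 0.01], [-0.013, -0.079, -0.997, 0.868], [0.0, 0.0, 0.0, 1.0]]
{'time': 0.1, 'q': array([-1.21586449e+00,  2.64675222e-01,  1.60524043e+00, -2.18625137e-05,
        1.27370632e+00, -3.68941550e-02]), 'joint_vel': array([-1.00083063e-03, -2.40038988e-04, -3.36523155e-03, -2.41378674e-03,
       -4.19168472e-04,  9.84619703e-05]), 'joint_torque': array([ 7.96774984e-04, -5.16708934e+01, -3.68589950e+01, -4.32661898e-05,
        6.31276402e-03, -2.80790294e-05]), 'tool_pos': array([ 0.25765715, -0.62355272,  0.4034863 ]), 'tcp_rot': array([-3.07953095e+00, -6.11169649e-01,  5.36832991e-04]), 'wrist_force': array([ 1.11616906,  0.82754339, -0.42026226]), 'torque': array([ 0.03451933, -0.00270515,  0.03090426]), 'grip_force': 0.0, 'width': 1.000209572562639}
```

View pics/scene1.png

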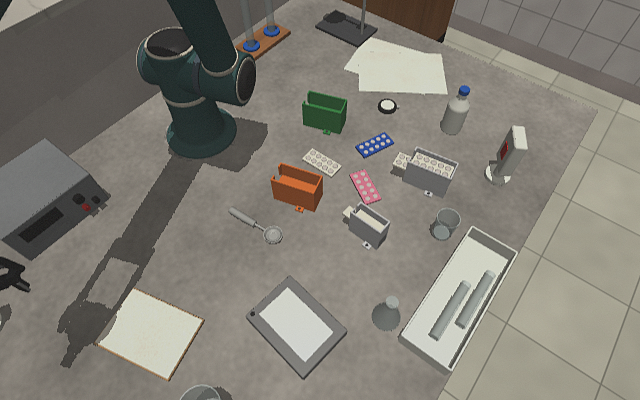

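View pics/top1.png

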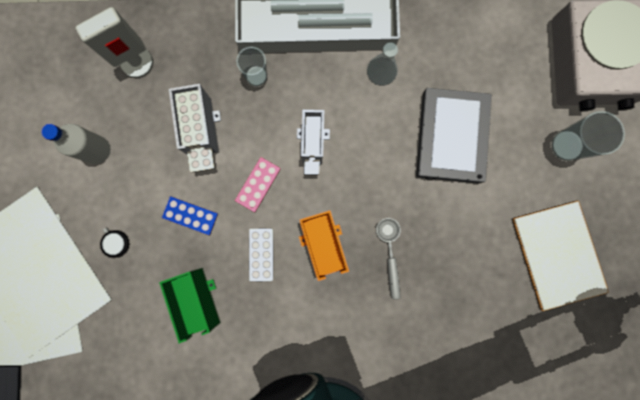

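The top view shows grey dispensers at (190,120), the larger one with a plate out toward the robot at (201,160), and at (312,140), the narrow one. The green (190,305) and orange (323,245) ones are decoys, and the loose white plate (260,255) is to be ignored. The target is the one at (190,120). The light box is at (455,135), and an enlarged crop will confirm the target.

```bash
python3 - <<'E'
from h import *
import pickle
c=pickle.load(open("top.pkl","rb")); save(c,"crop1.png",(150,70,250,190),5)
p=c["pixels"].astype(int)
# white panel
hsv=cv2.cvtColor(c["pixels"],cv2.COLOR_RGB2HSV)
m=((hsv[...,2]>185)&(hsv[...,1]<45)).astype(np.uint8)
for roi,z,nm in(((415,80,500,190),.030,"panel"),((180,146,222,178),.049,"plate")):
    mm=np.zeros_like(m); x0,y0,x1,y1=roi; mm[y0:y1,x0:x1]=m[y0:y1,x0:x1]
    cs,_=cv2.findContours(mm,cv2.RETR_EXTERNAL,cv2.CHAIN_APPROX_NONE); k=max(cs,key=cv2.contourArea)
    W=np.array([ray(c,q[0],z)[:2] for q in k])
    r=cv2.minAreaRect((W*1000).astype(np.float32)); print(nm,r,cv2.boxPoints(r).tolist(),cv2.minAreaRect(k))
E
```

```text
panel ((616.3604125976562, -286.31591796875), (90.00647735595703, 149.45086669921875), 83.17572784423828) [[536.81689453125, -322.12109375], [685.208984375, -339.8795166015625], [695.9039306640625, -250.5107421875], [547.5118408203125, -232.7523193359375]] ((455.58966064453125, 133.92413330078125), (43.51583480834961, 70.17343139648438), 4.763641834259033)
plate ((569.986083984375, 245.3045654296875), (43.90675735473633, 47.389835357666016), 8.434067726135254) [[544.7947998046875, 265.5232849121094], [551.7454833984375, 218.64598083496094], [595.1773681640625, 225.08584594726562], [588.2266845703125, 271.963134765625]] ((199.729736328125, 158.87838745117188), (21.04306983947754, 23.18025779724121), 80.53767395019531)
```

View pics/crop1.png

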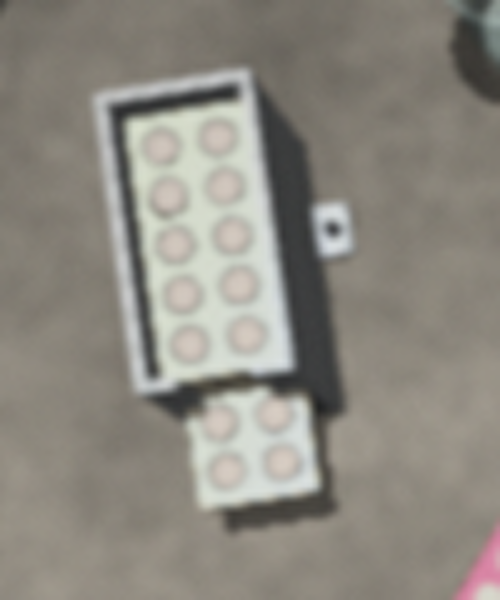

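The crop confirms it: a grey dispenser with a stack of white plates, and the bottom plate sticking out at the lower end (plate front about crop (255,500), rim corners about (95,97), (250,68), (300,375), (135,393)). Next I compute its yaw and centre.

```bash
cat >> h.py <<'E'
def go(xy,z,yaw):
    """total shift (mm) in tool axes after turning, and the turn"""
    s=bot.read_state(); M=R.from_rotvec(s["tcp_rot"]).as_matrix()
    y=np.arctan2(M[1,0],M[0,0]); t=y-np.radians(yaw); t=(t+np.pi/2)%np.pi-np.pi/2
    M2=M@R.from_rotvec([0,0,t]).as_matrix()
    print("yaw",np.degrees(y).round(2),"turn",t.round(4),"delta",(1000*M2.T@(np.r_[xy,z]-s["tool_pos"])).round(1),"pos",s["tool_pos"].round(4),"zax",M[:,2].round(4),"t",s["time"])
E
python3 - <<'E'
from h import *
import pickle
c=pickle.load(open("top.pkl","rb"))
P=[ray(c,(150+a/5-.4,70+b/5-.4),.09)[:2] for a,b in((95,97),(250,68),(300,378),(135,393))]
P=np.array(P);print(P.round(4),P.mean(0).round(4))
for i,j in((3,0),(2,1),(0,1),(3,2)): d=P[j]-P[i];print(np.degrees(np.arctan2(d[1],d[0])).round(2),np.linalg.norm(d).round(4))
go((.567,.244),.36,8.4)
E
```

```text
[[0.7032 0.2961]
 [0.7136 0.2345]
 [0.5886 0.2143]
 [0.5839 0.2791]] [0.6473 0.256 ]
8.09 0.1205
9.15 0.1267
-80.4 0.0625
-85.91 0.065
yaw 22.45 turn 0.2452 delta [ 432.8 -813.    44.9] pos [ 0.2577 -0.6236  0.4035] zax [-7.0e-04  1.9e-03 -1.0e+00] t 0.1
```

Call:
drive_tool([
  {"delta_pos": [0, 0, 0], "turn": 0.1226, "jaw": 1},
  {"delta_pos": [0, 0, 0], "turn": 0.1226, "jaw": 1},
  {"delta_pos": [18, -33.9, 1.9], "turn": 0, "jaw": 1},
  {"delta_pos": [18, -33.9, 1.9], "turn": 0, "jaw": 1},
  {"delta_pos": [18, -33.9, 1.9], "turn": 0, "jaw": 1},
  {"delta_pos": [18, -33.9, 1.9], "turn": 0, "jaw": 1},
  {"delta_pos": [18, -33.9, 1.9], "turn": 0, "jaw": 1},
  {"delta_pos": [18, -33.9, 1.9], "turn": 0, "jaw": 1},
])

```text
time: 0.77
tool_pos: [0.3349, -0.405, 0.3926]
tcp_rot: [-3.132, -0.229, 0.001]
wrist_force: [0.8, 0.3, -0.1]
width: 1.003
grip_force: 0.0
```

Call:
drive_tool([
  {"delta_pos": [18, -33.9, 1.9], "turn": 0, "jaw": 1},
  {"delta_pos": [18, -33.9, 1.9], "turn": 0, "jaw": 1},
  {"delta_pos": [18, -33.9, 1.9], "turn": 0, "jaw": 1},
  {"delta_pos": [18, -33.9, 1.9], "turn": 0, "jaw": 1},
  {"delta_pos": [18, -33.9, 1.9], "turn": 0, "jaw": 1},
  {"delta_pos": [18, -33.9, 1.9], "turn": 0, "jaw": 1},
  {"delta_pos": [18, -33.9, 1.9], "turn": 0, "jaw": 1},
  {"delta_pos": [18, -33.9, 1.9], "turn": 0, "jaw": 1},
])

```text
time: 1.43
tool_pos: [0.4376, -0.1156, 0.3778]
tcp_rot: [-3.133, -0.23, 0.0]
wrist_force: [1.3, -0.7, 0.5]
width: 1.001
grip_force: 0.0
```

Call:
drive_tool([
  {"delta_pos": [18, -33.9, 1.9], "turn": 0, "jaw": 1},
  {"delta_pos": [18, -33.9, 1.9], "turn": 0, "jaw": 1},
  {"delta_pos": [18, -33.9, 1.9], "turn": 0, "jaw": 1},
  {"delta_pos": [18, -33.9, 1.9], "turn": 0, "jaw": 1},
  {"delta_pos": [18, -33.9, 1.9], "turn": 0, "jaw": 1},
  {"delta_pos": [18, -33.9, 1.9], "turn": 0, "jaw": 1},
  {"delta_pos": [18, -33.9, 1.9], "turn": 0, "jaw": 1},
  {"delta_pos": [18, -33.9, 1.9], "turn": 0, "jaw": 1},
])

```text
time: 2.1
tool_pos: [0.5406, 0.1738, 0.3623]
tcp_rot: [3.133, 0.231, -0.001]
wrist_force: [0.0, -0.7, 0.2]
width: 1.002
grip_force: 0.0
```

```bash
cat >> h.py <<'E'
def wray(c,s,uv,z):
    f=200/np.tan(np.radians(c["fovy"])/2); a=np.array([uv[0]-c["cx"],uv[1]-c["cy"]]); r=np.hypot(*a); th=r/f
    d=np.r_[a/max(r,1e-9)*np.sin(th),np.cos(th)]; H=c["hand_eye"]; M=R.from_rotvec(s["tcp_rot"]).as_matrix()
    o=s["tool_pos"]+M@H[:3,3]; d=M@H[:3,:3]@d
    return o+d*(z-o[2])/d[2]
E
python3 - <<'E'
from h import *
import pickle
go((.567,.244),.36,8.4)
s=bot.read_state(); c=cam("wrist"); save(c,"w1.png"); pickle.dump((s,c),open("w1.pkl","wb")); print(c["fovy"],c["hand_eye"].round(3).tolist())
E
```

```text
yaw 8.42 turn 0.0004 delta [ 36.4 -65.6   2.3] pos [0.5406 0.1738 0.3623] zax [-6.e-04 -3.e-04 -1.e+00] t 2.1
65.70646984690485 [[-0.0, -0.966, -0.258, 0.064], [1.0, -0.0, -0.0, 0.0], [0.0, -0.258, 0.966, 0.03], [0.0, 0.0, 0.0, 1.0]]
```

View pics/w1.png

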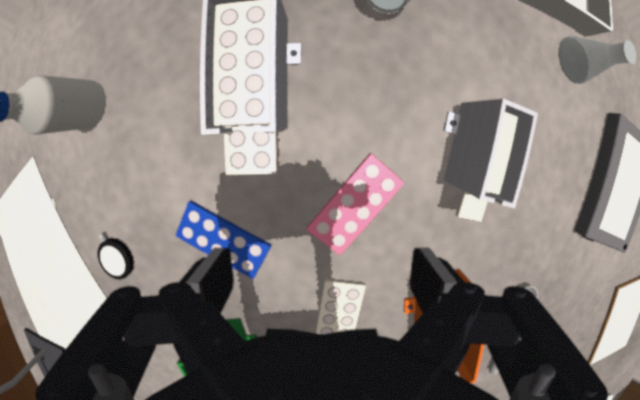

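The wrist view shows the protruding plate at px (224–277, 128–175), with the dispenser rim and tab above it. I measure the plate from here and move two more rows.

Call:
drive_tool([
  {"delta_pos": [18, -33, 1], "turn": 0, "jaw": 1},
  {"delta_pos": [18, -33, 1], "turn": 0, "jaw": 1},
  {"delta_pos": [0, 0, 0], "turn": 0, "jaw": 1},
])

```text
time: 2.4
tool_pos: [0.5677, 0.2471, 0.3601]
tcp_rot: [-3.13, -0.235, -0.002]
wrist_force: [0.3, -0.6, -0.0]
width: 0.998
grip_force: 0.0
```

```bash
python3 - <<'E'
from h import *
import pickle
s,c=pickle.load(open("w1.pkl","rb"))
s2=bot.read_state();c2=cam("wrist");save(c2,"w2.png"); pickle.dump((s2,c2),open("w2.pkl","wb"))
for s,c,roi in((s,c,(210,132,290,185)),):
    hsv=cv2.cvtColor(c["pixels"],cv2.COLOR_RGB2HSV)
    m=((hsv[...,2]>185)&(hsv[...,1]<60)).astype(np.uint8)
    x0,y0,x1,y1=roi; mm=np.zeros_like(m); mm[y0:y1,x0:x1]=m[y0:y1,x0:x1]
    cs,_=cv2.findContours(mm,cv2.RETR_EXTERNAL,cv2.CHAIN_APPROX_NONE); k=max(cs,key=cv2.contourArea)
    W=np.array([wray(c,s,q[0],.049)[:2] for q in k])
    r=cv2.minAreaRect((W*1000).astype(np.float32)); print(r,cv2.boxPoints(r).round(1).tolist())
go((.567,.244),.36,8.4)
E
```

```text
((567.524658203125, 246.09115600585938), (39.95382308959961, 50.4163932800293), 7.263097286224365) [[544.5, 268.6000061035156], [550.9000244140625, 218.60000610351562], [590.5, 223.60000610351562], [584.2000122070312, 273.6000061035156]]
yaw 8.6 turn 0.0034 delta [-0.   0.9 -0. ] pos [0.5669 0.2449 0.36  ] zax [-8.e-04  2.e-04 -1.e+00] t 2.45
```

View pics/w2.png

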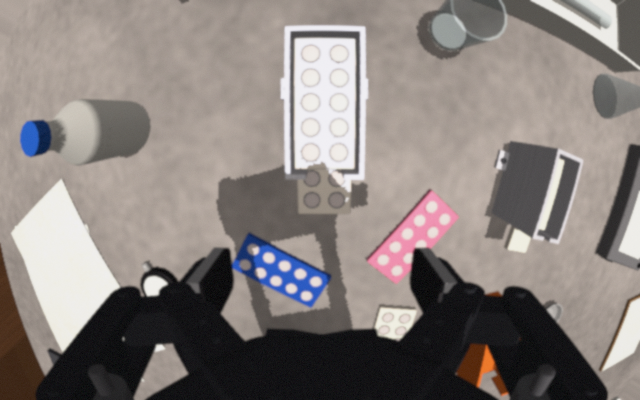

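The rim in w2 has corners at about (285,27), (366,27), (364,178) and (284,178), nearly aligned with the tool. The plate in shadow spans (298–351, 170–213).

```bash
python3 - <<'E'
from h import *
import pickle
s,c=pickle.load(open("w2.pkl","rb"))
g=c["pixels"].astype(int).sum(2)/3
# outer rim edges at rows, subpixel-ish by max gradient
L=[];Rr=[]
for v in list(range(40,75,5))+list(range(105,175,5)):
    d=np.diff(cv2.GaussianBlur(g[v-1:v+2].mean(0)[None].astype(np.float32),(3,1),0)[0])
    L.append(wray(c,s,(np.argmax(d[275:292])+275.5,v),.09)[:2]); Rr.append(wray(c,s,(np.argmin(d[358:373])+358.5,v),.09)[:2])
for W in(L,Rr):
    W=np.array(W); vx,vy,x,y=cv2.fitLine(W.astype(np.float32),cv2.DIST_HUBER,0,.001,.001).ravel(); print(np.degrees(np.arctan(vy/vx)).round(2),x.round(4),y.round(4), "y at x=.647:",(y+(0.647-x)*vy/vx).round(4))
# plate side edges at z .049
for v in (185,195,205):
    d=np.diff(g[v-1:v+2].mean(0)); print(v,d[290:305].round(0).tolist(),d[344:358].round(0).tolist())
print(wray(c,s,(298,200),.049),wray(c,s,(351,200),.049),wray(c,s,(324.5,213.5),.049), wray(c,s,(325,26.5),.09),wray(c,s,(324,178),.09))
E
```

```text
8.66 0.6431 0.2883 y at x=.647: 0.2889
8.46 0.6492 0.2255 y at x=.647: 0.2251
185 [1.0, 1.0, -1.0, 1.0, 2.0, 6.0, 15.0, 14.0, 8.0, 3.0, 0.0, -1.0, -1.0, -3.0, -6.0] [4.0, 3.0, 2.0, -0.0, -6.0, -22.0, -55.0, -45.0, -9.0, 6.0, 6.0, 3.0, -0.0, -2.0]
195 [0.0, -1.0, 1.0, 0.0, 0.0, 4.0, 12.0, 16.0, 10.0, 2.0, 1.0, -2.0, -6.0, -13.0, -11.0] [11.0, 6.0, 2.0, -2.0, -7.0, -13.0, -19.0, -11.0, -3.0, -1.0, -0.0, 0.0, -1.0, 1.0]
205 [2.0, -1.0, -2.0, 1.0, 1.0, 2.0, 11.0, 15.0, 14.0, 6.0, -1.0, -0.0, -4.0, -5.0, -9.0] [6.0, 4.0, 0.0, -2.0, -8.0, -13.0, -12.0, -7.0, -2.0, 6.0, 3.0, -2.0, 3.0, 12.0]
[0.55750287 0.2682741  0.049     ] [0.56497027 0.21903642 0.049     ] [0.54817145 0.2416644  0.049     ] [0.7084161  0.26587351 0.09      ] [0.58906544 0.24861877 0.09      ]
```

Call:
drive_tool([
  {"delta_pos": [-1, 0.5, 37], "turn": 0, "jaw": 1},
  {"delta_pos": [0, 0, 37], "turn": 0, "jaw": 1},
  {"delta_pos": [0, 0, 37], "turn": 0, "jaw": 1},
  {"delta_pos": [0, 0, 20], "turn": 0, "jaw": 1},
  {"delta_pos": [0, 0, 0], "turn": 0, "jaw": 1},
  {"delta_pos": [0, 0, 0], "turn": 0, "jaw": 1},
])

```text
time: 2.95
tool_pos: [0.5646, 0.2404, 0.2284]
tcp_rot: [3.132, 0.229, -0.006]
wrist_force: [1.3, -1.1, -0.2]
width: 0.998
grip_force: 0.0
```

```bash
python3 - <<'E'
from h import *
import pickle
go((.5658,.2447),.211,8.5)
s=bot.read_state(); c=cam("wrist"); save(c,"w3.png"); pickle.dump((s,c),open("w3.pkl","wb"))
E
```

```text
yaw 8.36 turn -0.0025 delta [ 1.9 -4.1 17.4] pos [0.5646 0.2404 0.2284] zax [-0.004  -0.0017 -1.    ] t 2.95
```

View pics/w3.png

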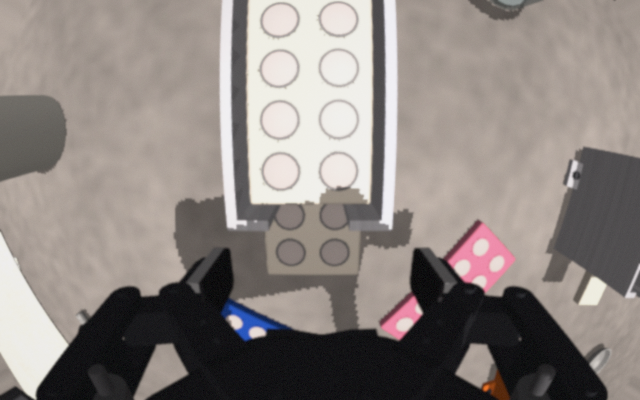

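The plate front edge is at row 275, between cols 265 and 363. The finger midline is at col 322, which agrees with the 4 mm sideways correction.

Call:
drive_tool([
  {"delta_pos": [2, -4, 9], "turn": 0, "jaw": 1},
  {"delta_pos": [0, 0, 8.5], "turn": 0, "jaw": 1},
  {"delta_pos": [0, 0, 0], "turn": 0, "jaw": 1},
  {"delta_pos": [0, 0, 0], "turn": 0, "jaw": 1},
])

```text
time: 3.33
tool_pos: [0.5669, 0.246, 0.2125]
tcp_rot: [3.133, 0.23, -0.0]
wrist_force: [0.7, -0.1, -0.3]
width: 1.0
grip_force: 0.0
```

```bash
python3 - <<'E'
from h import *
go((.5658,.2447),.211,8.5)
s=bot.read_state(); c=cam("wrist"); save(c,"w4.png")
E
```

```text
yaw 8.41 turn -0.0015 delta [-1.3  1.1  1.5] pos [0.5669 0.246  0.2125] zax [-2.e-04 -1.e-04 -1.e+00] t 3.3333
```

Now I close the jaws.

Call:
drive_tool([
  {"delta_pos": [-1, 1, 1.5], "turn": 0, "jaw": 1},
  {"delta_pos": [0, 0, 0], "turn": 0, "jaw": -1},
  {"delta_pos": [0, 0, 0], "turn": 0, "jaw": -1},
  {"delta_pos": [0, 0, 0], "turn": 0, "jaw": -1},
  {"delta_pos": [0, 0, 0], "turn": 0, "jaw": -1},
  {"delta_pos": [0, 0, 0], "turn": 0, "jaw": -1},
  {"delta_pos": [0, 0, 0], "turn": 0, "jaw": -1},
  {"delta_pos": [0, 0, 0], "turn": 0, "jaw": -1},
], grip_force=40)

```text
time: 4.05
tool_pos: [0.5662, 0.2449, 0.2114]
tcp_rot: [-3.133, -0.23, -0.0]
wrist_force: [-1.7, -0.4, 5.4]
width: 0.571
grip_force: 44.3
```

```bash
python3 - <<'E'
from h import *
go((.5658,.2447),.211,8.5); s=bot.read_state(); print(s["width"]*85,s["grip_force"],s["wrist_force"])
c=cam("wrist"); save(c,"w5.png",(160,180,480,340),2)
E
```

```text
yaw 8.4 turn -0.0018 delta [-0.5  0.1  0.4] pos [0.5662 0.2449 0.2114] zax [ 2.e-04  2.e-04 -1.e+00] t 4.05
48.565942135285255 44.31705415248871 [-1.73641952 -0.42800339  5.35746703]
```

View pics/w5.png

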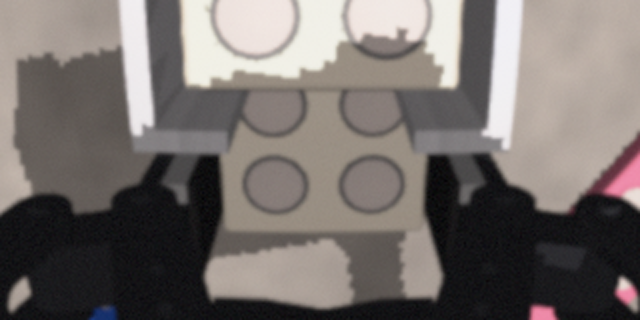

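The grip holds, with the pads on both long sides. I pull straight out at 10 mm per row.

Call:
drive_tool([
  {"delta_pos": [-5, 0, 0], "turn": 0, "jaw": -1},
  {"delta_pos": [-10, 0, 0], "turn": 0, "jaw": -1},
  {"delta_pos": [-10, 0, 0], "turn": 0, "jaw": -1},
  {"delta_pos": [0, 0, 0], "turn": 0, "jaw": -1},
])

```text
time: 4.43
tool_pos: [0.5414, 0.2412, 0.2113]
tcp_rot: [-3.132, -0.231, -0.005]
wrist_force: [2.8, -0.2, 1.1]
width: 0.573
grip_force: 43.9
```

```bash
python3 - <<'E'
from h import *
go((.5658,.2447),.211,8.5); s=bot.read_state(); print(s["width"]*85,s["grip_force"],s["wrist_force"])
c=cam("wrist"); save(c,"w6.png",(160,130,480,340),2)
E
```

```text
yaw 8.42 turn -0.0014 delta [24.7  0.2  0.4] pos [0.5414 0.2412 0.2113] zax [ 3.1e-03  9.0e-04 -1.0e+00] t 4.4333
48.681671391597625 43.93625199794769 [ 2.78926143 -0.17846155  1.14985906]
```

View pics/w6.png

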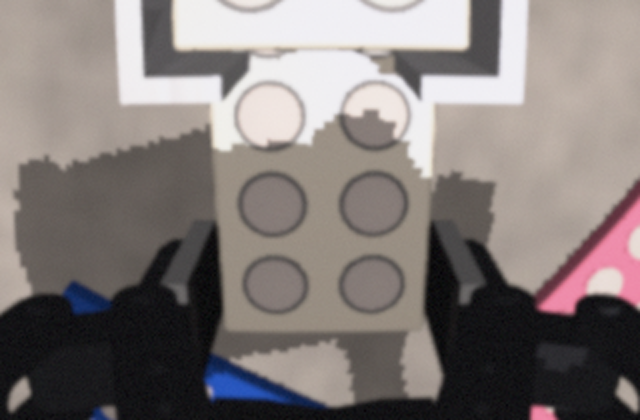

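The plate slides out with the gripper, now showing three rows of wells, and the stack stays behind. I continue.

Call:
drive_tool([
  {"delta_pos": [-10, 0, 0], "turn": 0, "jaw": -1},
  {"delta_pos": [-12, 0, 0], "turn": 0, "jaw": -1},
  {"delta_pos": [-12, 0, 0], "turn": 0, "jaw": -1},
  {"delta_pos": [-12, 0, 0], "turn": 0, "jaw": -1},
  {"delta_pos": [-12, 0, 0], "turn": 0, "jaw": -1},
  {"delta_pos": [-12, 0, 0], "turn": 0, "jaw": -1},
  {"delta_pos": [-12, 0, 0], "turn": 0, "jaw": -1},
  {"delta_pos": [0, 0, 0], "turn": 0, "jaw": -1},
])

```text
time: 5.15
tool_pos: [0.4569, 0.2284, 0.2097]
tcp_rot: [3.132, 0.231, -0.007]
wrist_force: [-0.7, -0.2, -1.9]
width: 0.57
grip_force: 43.7
```

```bash
python3 - <<'E'
from h import *
go((.5658,.2447),.211,8.5); s=bot.read_state(); print(s["width"]*85,s["grip_force"],s["wrist_force"],s["torque"])
c=cam("wrist"); save(c,"w7.png")
E
```

```text
yaw 8.43 turn -0.0012 delta [110.1  -0.   -1.8] pos [0.4569 0.2284 0.2097] zax [-0.0044 -0.0017 -1.    ] t 5.15
48.47156024385132 43.6681205034256 [-0.66587687 -0.17813194 -1.85143417] [-0.01477079  0.08324141  0.01949161]
```

View pics/w7.png

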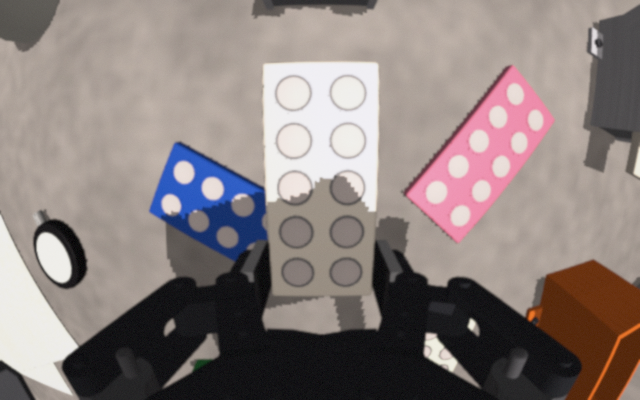

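The plate is fully out and held: the far edge is at row 63, cols 263–379, and the near edge at row 295, cols 271–373. I compute its offset in the tool frame and any droop.

Call:
drive_tool([
  {"delta_pos": [0, 0, -15], "turn": 0, "jaw": -1},
  {"delta_pos": [0, 0, -35], "turn": 0, "jaw": -1},
  {"delta_pos": [0, 0, -35], "turn": 0, "jaw": -1},
  {"delta_pos": [0, 0, -35], "turn": 0, "jaw": -1},
  {"delta_pos": [0, 0, 0], "turn": 0, "jaw": -1},
  {"delta_pos": [0, 0, 0], "turn": 0, "jaw": -1},
])

```text
time: 5.7
tool_pos: [0.4619, 0.2298, 0.3343]
tcp_rot: [-3.131, -0.23, -0.011]
wrist_force: [0.1, 0.7, -2.9]
width: 0.567
grip_force: 43.7
```

```bash
python3 - <<'E'
from h import *
s=bot.read_state(); c=cam("wrist"); save(c,"w8.png")
M=R.from_rotvec(s["tcp_rot"]).as_matrix()
f=lambda u,v,z:(1000*M.T@(wray(c,s,(u,v),s["tool_pos"][2]-z)-s["tool_pos"])).round(1)
g=c["pixels"].astype(int).sum(2)/3
d=np.diff(g[:,300:340].mean(1)); print("edges rows",np.argmax(d[40:90])+40.5,d[40:90].max(), 270+np.argmax(abs(d[270:310]))+.5)
for uv in((263,63.5),(379,63.5),(271,295),(373,295)): print(uv,f(*uv,.162))
go((.5797,-.2819),.331,-6.83)
# verify next plate from top
c=cam("top"); save(c,"top2.png",(130,60,350,200),3)
E
```

```text
edges rows 60.5 57.075 285.5
(263, 63.5) [ 90.9 -24.6 162.7]
(379, 63.5) [ 90.8  25.  162.6]
(271, 295) [-18.2 -24.8 161.9]
(373, 295) [-18.2  26.2 161.8]
yaw 8.39 turn 0.2657 delta [178.8 493.5   0.7] pos [0.4609 0.2293 0.3319] zax [ 0.0024  0.001  -1.    ] t 5.75
```

View pics/top2.png

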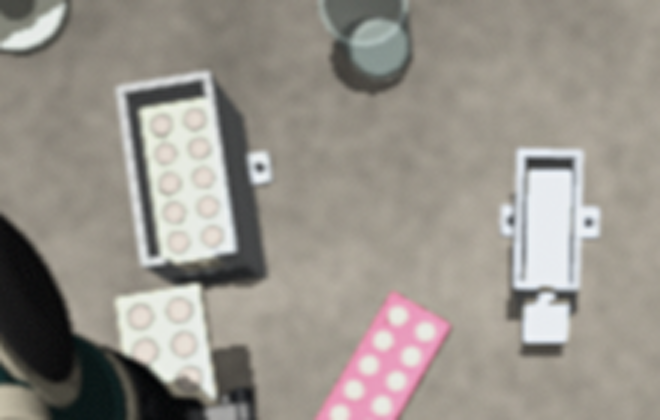

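The plate hangs level, with its centre at tool x +36.5, and the dispenser shows no plate protruding any more. I carry it to the panel.

Call:
drive_tool([
  {"delta_pos": [0, 0, 0], "turn": 0.0886, "jaw": -1},
  {"delta_pos": [0, 0, 0], "turn": 0.0886, "jaw": -1},
  {"delta_pos": [0, 0, 0], "turn": 0.0886, "jaw": -1},
  {"delta_pos": [5, 14, 0], "turn": 0, "jaw": -1},
  {"delta_pos": [10, 27, 0], "turn": 0, "jaw": -1},
  {"delta_pos": [12, 33, 0], "turn": 0, "jaw": -1},
  {"delta_pos": [12, 33, 0], "turn": 0, "jaw": -1},
  {"delta_pos": [12, 33, 0], "turn": 0, "jaw": -1},
])

```text
time: 6.47
tool_pos: [0.4934, 0.0828, 0.3282]
tcp_rot: [3.135, -0.185, -0.007]
wrist_force: [0.2, -0.0, -2.3]
width: 0.567
grip_force: 43.7
```

Call:
drive_tool([
  {"delta_pos": [12, 33, 0], "turn": 0, "jaw": -1},
  {"delta_pos": [12, 33, 0], "turn": 0, "jaw": -1},
  {"delta_pos": [12, 33, 0], "turn": 0, "jaw": -1},
  {"delta_pos": [12, 33, 0], "turn": 0, "jaw": -1},
  {"delta_pos": [12, 33, 0], "turn": 0, "jaw": -1},
  {"delta_pos": [12, 33, 0], "turn": 0, "jaw": -1},
  {"delta_pos": [12, 33, 0], "turn": 0, "jaw": -1},
  {"delta_pos": [12, 33, 0], "turn": 0, "jaw": -1},
])

```text
time: 7.13
tool_pos: [0.5574, -0.191, 0.3278]
tcp_rot: [-3.134, 0.187, 0.007]
wrist_force: [0.1, 0.2, -1.5]
width: 0.572
grip_force: 43.7
```

Call:
drive_tool([
  {"delta_pos": [12, 33, 0], "turn": 0, "jaw": -1},
  {"delta_pos": [10, 27, 0], "turn": 0, "jaw": -1},
  {"delta_pos": [5, 13, 0], "turn": 0, "jaw": -1},
  {"delta_pos": [0, 0, 0], "turn": 0, "jaw": -1},
  {"delta_pos": [0, 0, 0], "turn": 0, "jaw": -1},
  {"delta_pos": [0, 0, 0], "turn": 0, "jaw": -1},
])

```text
time: 7.63
tool_pos: [0.5758, -0.2639, 0.3292]
tcp_rot: [-3.134, 0.187, 0.005]
wrist_force: [-0.0, -0.7, -1.0]
width: 0.57
grip_force: 43.7
```

```bash
python3 - <<'E'
from h import *
go((.5801,-.2819),.221,-6.83); s=bot.read_state(); print(s["wrist_force"],s["width"])
E
```

```text
yaw -6.81 turn 0.0003 delta [  6.8  17.6 108.1] pos [ 0.5758 -0.2639  0.3292] zax [-0.0029  0.0022 -1.    ] t 7.6333
[-0.01047302 -0.72029513 -1.00024983] 0.5697795968679267
```

Call:
drive_tool([
  {"delta_pos": [7, 18, 0], "turn": 0, "jaw": -1},
  {"delta_pos": [0, 0, 25], "turn": 0, "jaw": -1},
  {"delta_pos": [0, 0, 30], "turn": 0, "jaw": -1},
  {"delta_pos": [0, 0, 30], "turn": 0, "jaw": -1},
  {"delta_pos": [0, 0, 22], "turn": 0, "jaw": -1},
  {"delta_pos": [0, 0, 0], "turn": 0, "jaw": -1},
  {"delta_pos": [0, 0, 0], "turn": 0, "jaw": -1},
])

```text
time: 8.22
tool_pos: [0.5802, -0.2818, 0.2221]
tcp_rot: [-3.134, 0.184, 0.007]
wrist_force: [-0.1, -0.7, -0.5]
width: 0.568
grip_force: 43.6
```

```bash
python3 - <<'E'
from h import *
go((.5801,-.2819),.203,-6.83); s=bot.read_state(); print(s["wrist_force"],s["width"])
c=cam("wrist"); save(c,"w9.png")
M=R.from_rotvec(s["tcp_rot"]).as_matrix(); g=c["pixels"].astype(int).sum(2)/3
d=np.diff(g[:,300:340].mean(1)); print([(i,int(d[i])) for i in range(20,120) if abs(d[i])>12])
E
```

```text
yaw -6.73 turn 0.0017 delta [-0.   0.2 19.1] pos [ 0.5802 -0.2818  0.2221] zax [-0.0042  0.0025 -1.    ] t 8.2167
[-0.10483913 -0.73382972 -0.53676413] 0.5678429600967752
[(32, 37), (33, 37)]
```

View pics/w9.png

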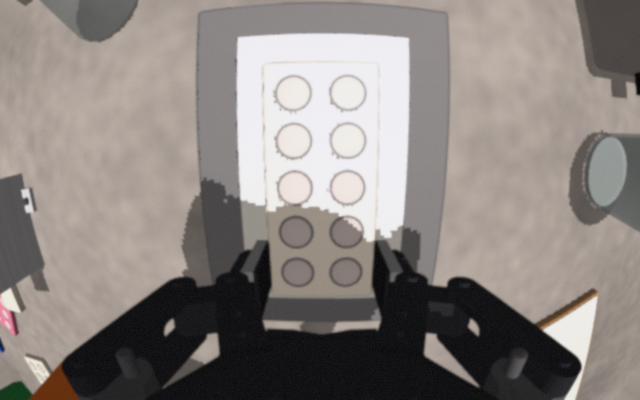

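The plate is central on the panel and aligned with it: plate cols 263–379, panel cols 237–409, panel far edge at row 34. I lower it gently.

Call:
drive_tool([
  {"delta_pos": [0, 0, 8], "turn": 0, "jaw": -1},
  {"delta_pos": [0, 0, 6], "turn": 0, "jaw": -1},
  {"delta_pos": [0, 0, 3], "turn": 0, "jaw": -1},
  {"delta_pos": [0, 0, 0], "turn": 0, "jaw": -1},
  {"delta_pos": [0, 0, 0], "turn": 0, "jaw": -1},
])

```text
time: 8.68
tool_pos: [0.5811, -0.2839, 0.207]
tcp_rot: [3.136, -0.187, 0.0]
wrist_force: [0.5, -0.2, -1.0]
width: 0.571
grip_force: 43.7
```

Call:
drive_tool([
  {"delta_pos": [0, 0, 1.5], "turn": 0, "jaw": -1},
  {"delta_pos": [0, 0, 0], "turn": 0, "jaw": -1},
  {"delta_pos": [0, 0, 0], "turn": 0, "jaw": -1},
])

```text
time: 8.93
tool_pos: [0.5812, -0.2839, 0.2055]
tcp_rot: [3.136, -0.187, 0.0]
wrist_force: [1.0, 0.1, -1.5]
width: 0.57
grip_force: 43.7
```

Call:
drive_tool([
  {"delta_pos": [0, 0, 1.5], "turn": 0, "jaw": -1},
  {"delta_pos": [0, 0, 1], "turn": 0, "jaw": -1},
  {"delta_pos": [0, 0, 0], "turn": 0, "jaw": -1},
])

```text
time: 9.18
tool_pos: [0.581, -0.2838, 0.2025]
tcp_rot: [-3.136, 0.187, 0.001]
wrist_force: [0.1, -0.0, -1.8]
width: 0.567
grip_force: 43.7
```

Call:
drive_tool([
  {"delta_pos": [0, 0, 1], "turn": 0, "jaw": -1},
  {"delta_pos": [0, 0, 0], "turn": 0, "jaw": -1},
])

```text
time: 9.35
tool_pos: [0.5811, -0.2838, 0.2017]
tcp_rot: [-3.136, 0.187, 0.0]
wrist_force: [0.5, -0.7, -1.0]
width: 0.573
grip_force: 43.7
```

Call:
drive_tool([
  {"delta_pos": [0, 0, 0.7], "turn": 0, "jaw": -1},
  {"delta_pos": [0, 0, 0], "turn": 0, "jaw": -1},
])

```text
time: 9.52
tool_pos: [0.5812, -0.2838, 0.2014]
tcp_rot: [3.136, -0.187, 0.0]
wrist_force: [-0.4, 1.0, 1.0]
width: 0.572
grip_force: 43.9
```

Call:
drive_tool([
  {"delta_pos": [0, 0, 0.7], "turn": 0, "jaw": -1},
  {"delta_pos": [0, 0, 0], "turn": 0, "jaw": -1},
])

```text
time: 9.68
tool_pos: [0.5813, -0.2839, 0.2014]
tcp_rot: [3.136, -0.187, 0.0]
wrist_force: [-2.0, 1.0, 5.2]
width: 0.571
grip_force: 44.3
```

Contact shows at z 0.2014 with +5 N. I open the jaws while holding, then rise.

Call:
drive_tool([
  {"delta_pos": [0, 0, -0.5], "turn": 0, "jaw": -0.1},
  {"delta_pos": [0, 0, 0], "turn": 0, "jaw": 0.3},
  {"delta_pos": [0, 0, 0], "turn": 0, "jaw": 0.6},
  {"delta_pos": [0, 0, 0], "turn": 0, "jaw": 0.6},
  {"delta_pos": [0, 0, 0], "turn": 0, "jaw": 0.6},
])

```text
time: 10.1
tool_pos: [0.5812, -0.2839, 0.2009]
tcp_rot: [3.136, -0.187, 0.0]
wrist_force: [0.5, -0.2, 0.7]
width: 0.802
grip_force: 0.0
```

Call:
drive_tool([
  {"delta_pos": [0, 0, -10], "turn": 0, "jaw": 0.6},
  {"delta_pos": [0, 0, -30], "turn": 0, "jaw": 0.6},
  {"delta_pos": [0, 0, -40], "turn": 0, "jaw": 0.6},
  {"delta_pos": [0, 0, -40], "turn": 0, "jaw": 0.6},
  {"delta_pos": [0, 0, -30], "turn": 0, "jaw": 0.6},
  {"delta_pos": [0, 0, 0], "turn": 0, "jaw": 0.6},
  {"delta_pos": [0, 0, 0], "turn": 0, "jaw": 0.6},
])

```text
time: 10.68
tool_pos: [0.5821, -0.2843, 0.3555]
tcp_rot: [3.133, -0.187, 0.011]
wrist_force: [-0.2, -0.7, -0.2]
width: 0.799
grip_force: 0.0
```

```bash
python3 - <<'E'
from h import *
s=bot.read_state(); print(s["time"],s["tool_pos"],s["width"],s["wrist_force"])
a=cam("wrist")["pixels"][:,:,::-1]; b=cam("scene"); 
b=cv2.resize(b["pixels"][120:380,240:520,::-1],(646,600)); 
a=cv2.resize(a[0:340,130:510],(335,300))
cv2.imwrite("pics/end.png",np.hstack([cv2.resize(b,(460,428)),np.vstack([a,np.zeros((128,335,3),np.uint8)])]))
E
```

```text
10.6833 [ 0.58214809 -0.28433665  0.35554442] 0.7988476574094362 [-0.18016155 -0.66321238 -0.24659215]
```

View pics/end.png

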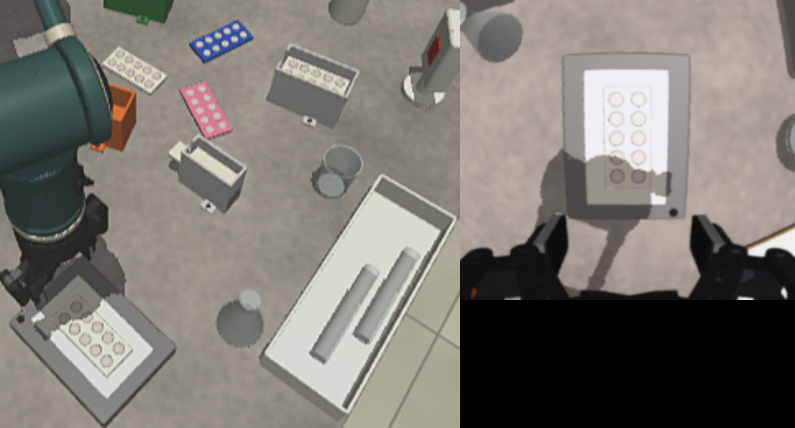

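The right half of the picture shows the plate flat and central on the panel, at about (627,137), with the gripper clear. In the left half, nothing protrudes from the dispenser at about (315,85). I hand it in.

```bash
python3 -c "
from h import *
print(bot.finish_job())"
```

```text
the job is handed in; nothing more can be done
None
```

I handed the job in at about 10.7 s: the drawn plate lies flat and released near the middle of the panel and nothing sticks out of the dispenser any more, but no verdict came back, I judged the next plate's drop only from pictures, and I viewed 12 pictures against the limit of 10.

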